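# Set the sliding stop and butt a lock cylinder against it

### The arm

A 7-joint arm with a two-finger parallel gripper is mounted at the origin on a cart in front of the work surface, level with it; the furniture and walls round the work are solid. World frame = base frame: x ahead of the robot, y to its left, z up, the work surface at z = 0. Lengths are in m, angles in degrees, forces in N, time in s.
With the tool pointing down it reaches from about 0.425 to 0.875 m from the base axis. Payload 4.7 kg.
Tool frame: the origin (TCP) lies at the centre of the arm's flange, where the gripper is bolted on; the fingertips stand 182 mm ahead of it and the grasp point (between the pads) lies 164 mm ahead of it; z points along the fingers, x is the direction in which the jaws open and shut, and the axes are right-handed (so a half turn about z gives the same grasp; the last joint's range is limited). The gripper opens to 87 mm and grips with 3 to 60 N. Pads are 19 mm wide; open, the fingers measure 117 mm over their backs; the gripper's body (75 mm by 190 mm) begins 51 mm behind the grasp point.
Start: joints at [74.433, 18.392, -4.016, 83.108, 1.295, 78.541, -3.26], TCP at [0.183, -0.624, 0.405] pointing down, gripper open.
Joint ranges: [-163.93, 163.93], [-17.29, 119.83], [-79.2, 71.16], [3.27, 140.29], [-89.18, 269.18], [5.43, 117.66], [-154.24, 154.24]. Speed limits (degrees/s): [147.25, 147.25, 180, 180, 180, 180, 180].

### API

Orientations are given as [roll, pitch, yaw] about the fixed x, y, z axes, in that order (R = Rz(yaw) Ry(pitch) Rx(roll)).
In Python, from cell import env gives the robot as it stands. The module is installed in compiled form; this text tells all that it offers.
- The arm moves only by the tool carry_out, never from a script. Its argument "increments" is a list of rows, each a list of 5 numbers: the shift along the world's x, y, z in m, then the turn about the world's z in degrees, then the gripper's target within -1 to 1 (shut at 1, half-way at 0, fully open at -1). In form: [[dx, dy, dz, spin, jaw], ...]. A call has 1 to 20 rows; each row is the pose to reach, as a shift and turn from the pose commanded when the call began; what a row does not reach only later rows make up. A row lasts 1/10 s, in which the tool goes at most 50 mm and 8.59 degrees, less where a joint would pass 70% of its speed; a pose out of reach is approached as far as the arm can. A call with a gripper value outside its range is refused whole. The fingers move at their own pace and stop on an object; "grip_force" is the grip in N (left out, the last holds). Time passes only in rows, so rows that repeat a pose let the fingers close. It gives the time, the measured TCP pose, the force and the opening at its end, in the units of the state.
- env.get_obs(): the state, without advancing time (a new reading comes with each control period).
- env.read_camera(name): name is "side" or "top"; returns (picture, depth): 420x560x3 uint8, red, green, blue; 420x560 float32, m along the optical axis (not along the pixel's ray), 0 where there is no reading.
- env.get_calibration(name): a dict with "K" (3x3 intrinsics, pixels), "camera_from_world" (4x4, takes a point from world to camera coordinates). Camera axes: x right, y down, z forward; pixel columns grow to the right and rows downward; lengths in m; the calibration is good to about 2 mm. A picture is of the moment at which its call begins. get_calibration takes no time and is no camera call.
- env.sign_off(): hands the job in, once; it reports no verdict.
The state is a dict: "time_s": time; "qpos": joint angles; "joint_velocities": joint speeds; "effort": joint torques, N m; "tool_pos": TCP position; "tool_rot": TCP orientation; "force": force on the tool from outside, world axes, zero at the start; "wrist_torque": the same for the moment, N m; "grip_width": finger opening in m.
Only numpy, scipy, OpenCV 4.12 (cv2) and the standard library are available. Lean on these libraries where they do the work, as an engineer would, in place of code of your own. Each camera call takes 0.05 s, during which the arm holds its last target.

### The job

With the fingertips, push the blue sliding stop of the length gauge along its rail, to the right, until it clicks into the notch marked by the red tab. Then push the brass lock cylinder along the gauge's bed until its end rests against the stop, gently enough that the stop stays in its notch. Push gently throughout: grip and lift nothing, keep the cylinder flat in the bed, leave the other things on the bench where they are, and end clear of everything.

Things in the scene. Friction and masses are not known exactly. Their poses are not given: they have to be found in the camera images.
- gauge: grey and steel length gauge fixed to the bench; place and yaw vary. 390 mm along its y (to the robot's left), x -36 to +68 mm. Origin at bench level on the bed's centre line, half-way along. Bed floor at z 6 mm, 37 mm wide (x -18.5 to 18.5), open at both ends, ledges beside it up to z 10 mm. Behind it the rail: x 34 to 62, top z 20 mm, black end blocks x 30 to 66, y beyond +-185, up to z 32 mm
- rail_mid (a point): top of the rail half-way along, at gauge x 48, y 0, z 20 mm; axes as the gauge's. The rail has three cross slots (notches) at gauge y +95, +60 and +25 mm, 35 mm apart
- stop (a joint): travel of the blue stop in m: 0 at the rail's left end, grows to the right (gauge -y), end 0.165; starts at 0 to 0.03. Stop centre is at gauge y = 0.150 - value, so the slots are at 0.055, 0.090, 0.125. Slides with 1 to 2 N; a spring plunger drops into a slot and centres the stop there once within about 4 mm (the push dips to nothing); about 10 N push it out again, either way
- stop_centre (a point): middle of the blue stop's paddle, over the bed's centre line, 30 mm above the bench; axes as the gauge's. Paddle 16 mm thick along the rail (faces 8 mm either side of this point), gauge x -17 to 32, z 8 to 50 mm. Behind it the carriage: 40 mm along the rail, x 28 to 68 mm, 44 mm high, brass knob up to 56 mm. White pointer reaches forward to x -34 mm at z 19 to 22 mm
- red_mark (a point): top centre of the red tab, 12x12x5 mm, fixed on the gauge's front ledge (gauge x -29, top z 15 mm), exactly in line with the slot that is wanted; axes as the gauge's
- yellow_mark (a point): the same on the yellow tab, in line with another slot
- black_mark (a point): the same on the black tab, in line with the remaining slot. The three tabs change places from run to run
- lock_centre (a point): centre of the brass lock cylinder: 33 mm wide, 61 mm long (along the bed), 17 mm high, about 0.2 kg, loose, lying flat in the bed to the right of the stop, underside 6 mm and top 23 mm above the bench. Its end touches the stop when this point is about 39 mm from the stop's centre along the gauge
- lock: the same brass lock cylinder, origin at the centre of its underside, y along its length
- nickel_cylinder: silver lock cylinder, 33x62x17 mm, lying on the bench; to be left alone
- red_key: key with round red bow, 31x66x8 mm, lying on the bench; to be left alone
- blue_key: key with round blue bow, 31x66x8 mm, lying on the bench; to be left alone
- padlock: brass padlock, 68x42x16 mm, lying flat; to be left alone
- tape_measure: yellow tape measure, 33x70x60 mm, standing; to be left alone
- tin: round red tin, 66 mm wide, 36 mm high; to be left alone
There are look-alikes about, which are no part of the job. Leave any green look-alike of the lock alone.

How it is judged (in metres and radians):
On the way, in this order (a step that is already met when the one before it is completed fails the run):
1. the stop sits in the notch at the red tab (y of stop_centre in the frame of red_mark between -0.003 and 0.003 m), for 0.4 s.
2. the lock cylinder lies in the bed with its end against the stop, the stop still in the red notch (all of step 1 and y of lock_centre in the frame of stop_centre between -0.0415 and -0.034 m and x of lock_centre in the frame of gauge between -0.006 and 0.006 m and z of lock_centre in the frame of gauge between 0.01 and 0.019 m and angle between the y axis of lock and the y axis of gauge, either way round below 0.12 rad), for 0.2 s.
At the end, for the whole second after the job is handed in: The stop is within 3 mm of the red tab's line (seated in that slot) and at rest; the lock cylinder lies flat in the bed, within 0.12 rad of its direction, with its end within 2.5 mm of the stop's paddle (all of step 2 and velocity of joint stop between -0.005 and 0.005 m/s and linear speed of lock below 0.01 m/s); the robot touches nothing.
It fails at once if the lock cylinder is lifted or tipped (z of lock_centre in the frame of gauge above 0.024 m or angle between lock's own z axis and vertical above 0.25 rad).
It fails at once if the stop or gauge is gripped or shoved with more than 50 N (contact force between the fingers and gauge above 50 N).
It fails at once if another thing on the bench is moved by more than 15 mm (distance of any of nickel_cylinder, red_key, blue_key, padlock, tape_measure, tin from where it was at the start of the episode above 0.015 m).
It also fails if it takes over 58 s, if anything falls off the work surface, if the arm or the gripper's body presses on something with over 40 N, if the wrist force passes 120 N, or if a joint passes its speed limit or range.

## Working session

There is one attempt and no reset: what is moved stays moved. The work goes in short steps, Python scripts to look and compute and a tool call to move; the robot and the scene stay as the last step left them, time stands still between calls to the robot, and variables do not carry over. Pictures are saved under pics/ and viewed, and the job is handed in when it is done.

Besides the shell and the picture viewer there is one more tool, called after "Emit:" as a command line: name --pt "numbers of a row" for each row, then --argument value for the rest. carry_out: Moves the arm, as the interface text tells. Its arguments: {"type":"object","properties":{"increments":{"type":"array"},"grip_force":{"type":"number"}},"required":["increments"]}

```bash
mkdir -p pics
cat > h.py <<'E'
import numpy as np,cv2
from cell import env
def snap(n,tag):
    p,d=env.read_camera(n); np.savez(f'{tag}.npz',p=p,d=d); cv2.imwrite(f'pics/{tag}.png',cv2.cvtColor(p,cv2.COLOR_RGB2BGR)); return p,d
def ray(n,u,v,z):
    c=env.get_calibration(n);K=np.array(c['K']);T=np.array(c['camera_from_world']);R=T[:3,:3];t=T[:3,3]
    o=-R.T@t; r=R.T@np.linalg.solve(K,[u,v,1.]); return o+r*(z-o[2])/r[2]
def pt(n,u,v,d):
    c=env.get_calibration(n);K=np.array(c['K']);T=np.array(c['camera_from_world']);R=T[:3,:3];t=T[:3,3]
    return R.T@(np.linalg.solve(K,[u,v,1.])*d-t)
E
python3 - <<'E'
from h import *
snap('top','top0');snap('side','side0')
o=env.get_obs();print({k:np.round(o[k],4) for k in o})
for n in('top','side'):
    T=np.array(env.get_calibration(n)['camera_from_world']);print(n,-T[:3,:3].T@T[:3,3],T[2,:3])
E
```

```text
{'time_s': np.float64(0.1), 'qpos': array([74.4329, 18.4344, -4.017 , 83.1682,  1.2947, 78.5405, -3.2615]), 'joint_velocities': array([ 0.0022, -0.1238,  0.0884, -0.228 ,  0.1173,  0.009 , -0.0053]), 'effort': array([-1.00000e-03, -4.92572e+01, -4.06100e-01, -3.13399e+01,
       -6.40000e-02,  3.95000e-02,  1.00000e-04]), 'tool_pos': array([ 0.1832, -0.6235,  0.4038]), 'tool_rot': array([ 1.799953e+02,  9.780000e-02, -7.362350e+01]), 'force': array([ 4.000e-04, -5.008e-01, -1.815e-01]), 'wrist_torque': array([0.0224, 0.0361, 0.0034]), 'grip_width': np.float64(0.0873)}
top [ 0.32056162 -0.00742258  1.12874049] [ 0.14919614  0.02913386 -0.98837833]
side [-1.00432836 -0.14253349  0.73418271] [ 0.90447198  0.08019986 -0.41892531]
```

View pics/top0.png

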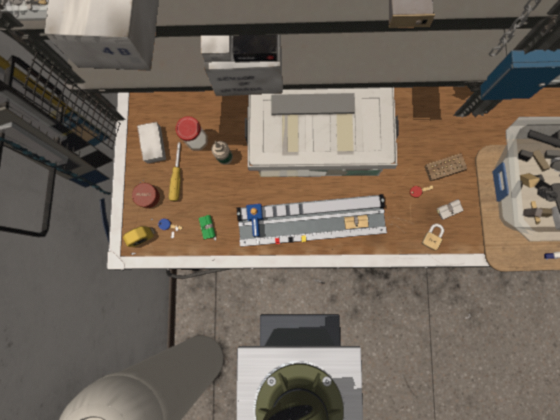

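View pics/side0.png

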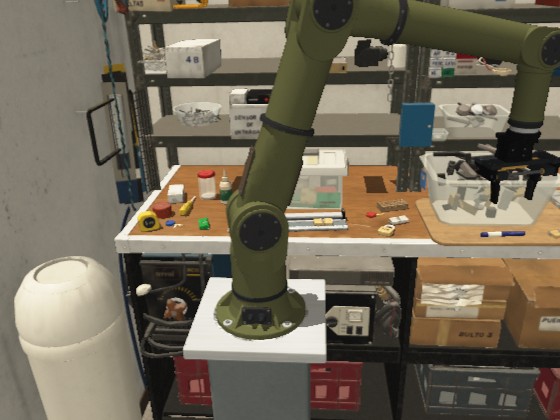

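The top view shows the gauge at about (240–385, 195–245). The blue stop is at (255,218), the tabs at (278–304,240) and the brass lock near (356,222). The arm is clear to the right. Next I'll crop in.

Run:
```python
from h import *
im=cv2.imread('pics/top0.png')[185:255,225:400]
cv2.imwrite('pics/crop0.png',cv2.resize(im,None,fx=4.5,fy=4.5,interpolation=cv2.INTER_CUBIC))
print(np.array(env.get_calibration('top')['K']))
```

```text
[[422.00600682   0.         287.36930941]
 [  0.         422.00600682 215.38655484]
 [  0.           0.           1.        ]]
```

View pics/crop0.png

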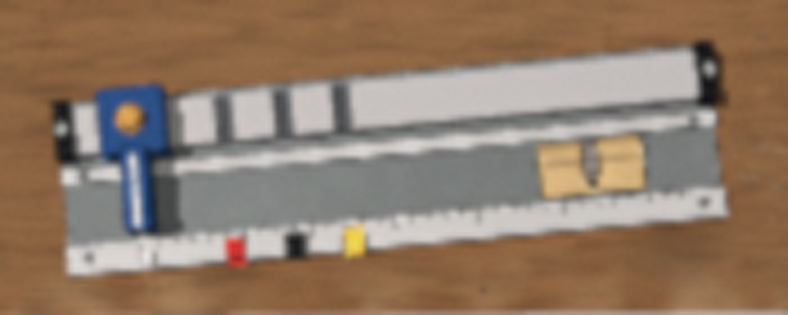

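The brass lock wanted is at top pixel (356,222), in the bed. Things that could be taken for it are the green one (207,227), nickel (451,210) and the padlock (433,237). The red tab, at crop (236,250), is level with the leftmost slot. Now I'll measure these.

```bash
cat > meas.py <<'E'
from h import *
def cen(p,f,box,prn=''):
    u0,u1,v0,v1=box; hsv=cv2.cvtColor(p,cv2.COLOR_RGB2HSV).astype(int)[v0:v1,u0:u1]
    m=f(hsv[...,0],hsv[...,1],hsv[...,2]); 
    n,l,s,c=cv2.connectedComponentsWithStats(m.astype(np.uint8)); i=1+np.argmax(s[1:,4])
    ys,xs=np.nonzero(l==i); w=hsv[ys,xs,1].astype(float)
    print(prn,len(xs),xs.min()+u0,xs.max()+u0,ys.min()+v0,ys.max()+v0)
    return (xs*w).sum()/w.sum()+u0,(ys*w).sum()/w.sum()+v0,(l==i),(u0,v0)
def run(p):
    r={}
    a=cen(p,lambda h,s,v:((h<8)|(h>172))&(s>130),(265,320,232,250),'red');r['red']=ray('top',a[0],a[1],.015)
    a=cen(p,lambda h,s,v:(h>20)&(h<35)&(s>120),(265,330,232,250),'yel');r['yel']=ray('top',a[0],a[1],.015)
    a=cen(p,lambda h,s,v:(h>10)&(h<28)&(s>60)&(v>120),(270,380,210,234),'lock');r['lock']=ray('top',a[0],a[1],.023)
    a=cen(p,lambda h,s,v:(h>100)&(h<125)&(s>130),(235,330,198,245),'stop')
    return r,a
E
python3 - <<'E'
from meas import *
z=np.load('top0.npz');p=z['p'];r,a=run(p)
for k in r:print(k,r[k].round(4))
g=r['yel']-r['red'];print('len',np.hypot(*g[:2]),'yaw',np.degrees(np.arctan2(g[0],-g[1])))
# hsv dump of end blocks / stop
# corner estimates of gauge, from crop coords
def c(x,y):return 225+(x+.5)/4.5-.5,185+(y+.5)/4.5-.5
for nm,x,y,h in [('FL',68,272,.01),('FR',726,214,.01),('bedL_backtop',63,177,.01),('bedR_backtop',716,116,.01),('blkLtl',53,102,.032),('blkRtr',715,43,.032),('paddle tl',122,152,.05),('tr',148,150,.05),('bl',130,231,.05),('br',155,229,.05),('locktl',538,150,.023),('tr',641,138,.023),('bl',546,199,.023),('br',645,188,.023),('slot1',223,117,.02),('slot2',283,113,.02),('slot3',341,108,.02)]:
    print(nm,ray('top',*c(x,y),h).round(4))
E
```

```text
red 20 275 279 238 243
yel 23 301 305 236 241
lock 266 344 368 215 228
stop 175 247 261 205 235
red [0.4209 0.0533 0.015 ]
yel [ 0.4261 -0.0163  0.015 ]
lock [ 0.4685 -0.1552  0.023 ]
len 0.06973330078536284 yaw 4.2259243543825065
FL [0.4109 0.153  0.01  ]
FR [ 0.4417 -0.2352  0.01  ]
bedL_backtop [0.4676 0.1566 0.01  ]
bedR_backtop [ 0.5002 -0.2317  0.01  ]
blkLtl [0.5093 0.1598 0.032 ]
blkRtr [ 0.5398 -0.2285  0.032 ]
paddle tl [0.4765 0.1168 0.05  ]
tr [0.4775 0.1018 0.05  ]
bl [0.4308 0.1119 0.05  ]
br [0.4318 0.0976 0.05  ]
locktl [ 0.479  -0.1247  0.023 ]
tr [ 0.4855 -0.185   0.023 ]
bl [ 0.4501 -0.1286  0.023 ]
br [ 0.456  -0.1863  0.023 ]
slot1 [0.5012 0.0604 0.02  ]
slot2 [0.5032 0.0248 0.02  ]
slot3 [ 0.5058 -0.0095  0.02  ]
```

Emit:
carry_out --pt "0.02 0.025 0.01 -1 1" --pt "0.04 0.055 0.015 -2 1" --pt "0.065 0.085 0.015 -3 1" --pt "0.09 0.12 0.015 -4 1" --pt "0.115 0.155 0.015 -5 1" --pt "0.14 0.19 0.015 -6 1" --pt "0.165 0.22 0.015 -7 1" --pt "0.19 0.255 0.015 -8 1" --pt "0.21 0.285 0.015 -9 1" --pt "0.23 0.31 0.015 -10 1" --pt "0.25 0.34 0.015 -11 1" --pt "0.265 0.36 0.015 -11.8 1" --pt "0.277 0.374 0.015 -11.8 1" --pt "0.277 0.374 0.015 -11.8 1" --grip_force 5

```text
time_s: 1.5
tool_pos: [0.4617, -0.2468, 0.4195]
tool_rot: [-180.0, 0.1, -85.1]
force: [0.4, 1.2, -0.7]
grip_width: 0.0009
```

Emit:
carry_out --pt "0 0.03 0 -0.3 1" --pt "0 0.065 0 -0.3 1" --pt "-0.001 0.1 0 -0.3 1" --pt "-0.002 0.135 0 -0.3 1" --pt "-0.003 0.17 0 -0.3 1" --pt "-0.004 0.205 0 -0.3 1" --pt "-0.005 0.24 -0.01 -0.3 1" --pt "-0.006 0.275 -0.02 -0.3 1" --pt "-0.007 0.31 -0.04 -0.3 1" --pt "-0.008 0.345 -0.06 -0.3 1" --pt "-0.008 0.37 -0.08 -0.3 1" --pt "-0.008 0.388 -0.1 -0.3 1" --pt "-0.008 0.388 -0.12 -0.3 1" --pt "-0.008 0.388 -0.13 -0.3 1" --pt "-0.008 0.388 -0.13 -0.3 1"

```text
time_s: 3.0
tool_pos: [0.4519, 0.1368, 0.2884]
tool_rot: [179.8, -0.0, -85.8]
force: [0.9, 0.9, 1.3]
grip_width: 0.0004
```

Run:
```python
from h import *
p,d=snap('side','side1');p2,d2=snap('top','top1')
o=env.get_obs();print(o['tool_pos'],o['tool_rot'],o['force'],o['time_s'])
a=cv2.resize(cv2.imread('pics/side1.png')[150:260,130:380],None,fx=3,fy=3,interpolation=cv2.INTER_CUBIC)
b=cv2.resize(cv2.imread('pics/top1.png')[160:260,200:400],(750,375)); 
cv2.imwrite('pics/s1.png',a[:,:750]);cv2.imwrite('pics/t1.png',b)
```

```text
[0.45270802 0.13737157 0.29022033] [-1.79981915e+02 -1.50791484e-02 -8.58260338e+01] [ 0.82494292 -0.52521778 -0.22278608] 3.1
```

View pics/s1.png

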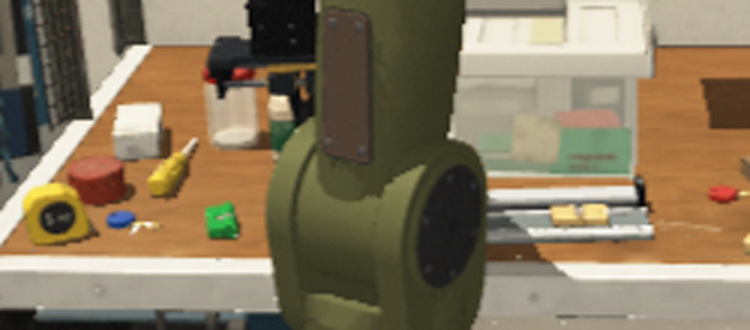

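View pics/t1.png

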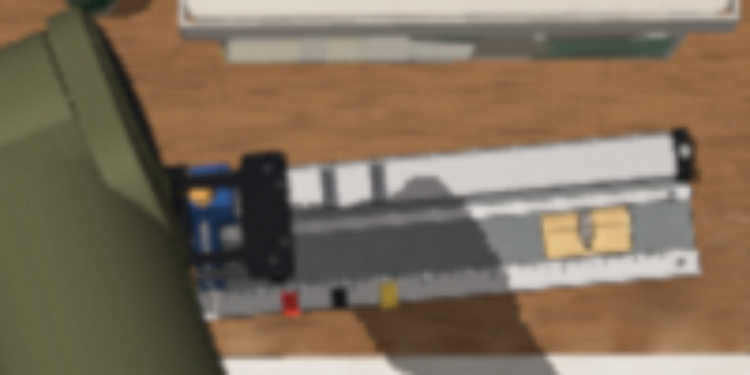

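Emit:
carry_out --pt "0.001 0.005 -0.01 0.4 1" --pt "0.001 0.006 -0.025 0.4 1" --pt "0.001 0.006 -0.04 0.4 1" --pt "0.001 0.006 -0.05 0.4 1" --pt "0.001 0.006 -0.06 0.4 1" --pt "0.001 0.006 -0.07 0.4 1" --pt "0.001 0.006 -0.08 0.4 1" --pt "0.001 0.006 -0.086 0.4 1" --pt "0.001 0.006 -0.086 0.4 1" --pt "0.001 0.006 -0.086 0.4 1"

```text
time_s: 4.1
tool_pos: [0.4534, 0.1445, 0.2039]
tool_rot: [-180.0, 0.0, -85.3]
force: [0.1, -0.1, 0.0]
grip_width: 0.0005
```

Run:
```python
from h import *
o=env.get_obs();print(o['tool_pos'],o['tool_rot'],o['force'],o['time_s'])
```

```text
[0.45336922 0.14450754 0.2039163 ] [-1.79987632e+02  5.86855054e-03 -8.53144485e+01] [ 0.13637402 -0.08291947  0.00787679] 4.1
```

Emit:
carry_out --pt "0 -0.003 0 0 1" --pt "0 -0.006 0 0 1" --pt "0.001 -0.009 0 0 1" --pt "0.001 -0.012 0 0 1" --pt "0.001 -0.015 0 0 1" --pt "0.001 -0.018 0 0 1" --pt "0.002 -0.021 0 0 1" --pt "0.002 -0.024 0 0 1" --pt "0.002 -0.027 0 0 1" --pt "0.002 -0.03 0 0 1" --pt "0.003 -0.033 0 0 1" --pt "0.003 -0.036 0 0 1" --pt "0.003 -0.039 0 0 1" --pt "0.003 -0.042 0 0 1" --pt "0.004 -0.045 0 0 1" --pt "0.004 -0.045 0 0 1"

```text
time_s: 5.7
tool_pos: [0.4573, 0.098, 0.2036]
tool_rot: [180.0, -0.1, -85.4]
force: [-0.2, 0.6, -1.1]
grip_width: 0.0004
```

Run:
```python
from h import *
p2,d2=snap('top','top2')
o=env.get_obs();print(o['tool_pos'],o['force'],o['time_s'])
b=cv2.resize(cv2.imread('pics/top2.png')[185:255,225:400],None,fx=4.5,fy=4.5); 
cv2.imwrite('pics/t2.png',b)
```

```text
[0.45735059 0.09789714 0.20361215] [-0.21108328  0.21382164 -0.80558487] 5.75
```

View pics/t2.png

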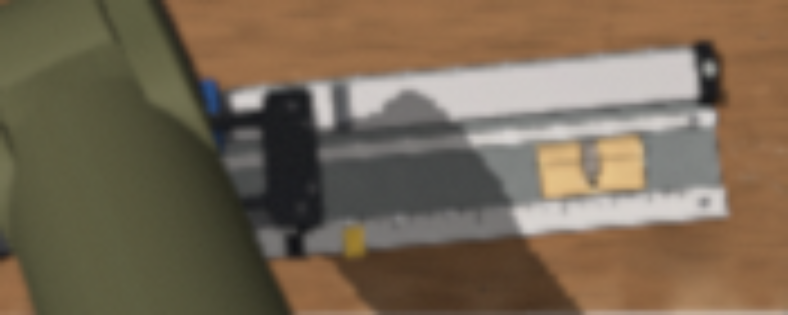

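Emit:
carry_out --pt "0 -0.002 0 0 1" --pt "0 -0.004 0 0 1" --pt "0 -0.006 0 0 1" --pt "0.001 -0.008 0 0 1" --pt "0.001 -0.01 0 0 1" --pt "0.001 -0.012 0 0 1" --pt "0.001 -0.0135 0 0 1" --pt "0.001 -0.0145 0 0 1" --pt "0.001 -0.0145 0 0 1"

```text
time_s: 6.65
tool_pos: [0.4583, 0.0842, 0.2038]
tool_rot: [180.0, -0.1, -85.4]
force: [-0.4, 1.6, -1.0]
grip_width: 0.0006
```

Run:
```python
from h import *
p2,d2=snap('top','top3')
o=env.get_obs();print(o['tool_pos'],o['force'],o['time_s'])
b=cv2.resize(cv2.imread('pics/top3.png')[185:255,225:400],None,fx=4.5,fy=4.5); 
cv2.imwrite('pics/t3.png',b)
```

```text
[0.45831549 0.08416159 0.20374562] [ 0.15128731  1.52255283 -0.9059069 ] 6.7
```

View pics/t3.png

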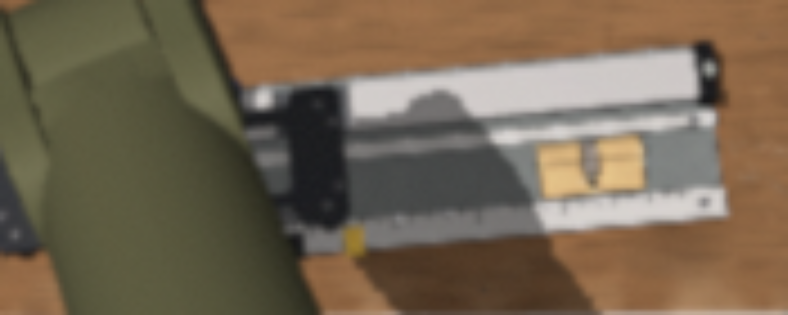

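Emit:
carry_out --pt "0 -0.0005 0 0 1" --pt "0 -0.001 0 0 1" --pt "0 -0.0015 0 0 1" --pt "0 -0.0015 0 0 1"

```text
time_s: 7.1
tool_pos: [0.4583, 0.0834, 0.2038]
tool_rot: [-180.0, -0.0, -85.3]
force: [0.1, 3.2, -2.0]
grip_width: 0.0003
```

Emit:
carry_out --pt "0 -0.0005 0 0 1" --pt "0 -0.001 0 0 1" --pt "0 -0.001 0 0 1"

```text
time_s: 7.4
tool_pos: [0.4582, 0.0816, 0.2038]
tool_rot: [180.0, -0.1, -85.3]
force: [0.7, 0.3, -0.2]
grip_width: 0.0008
```

The force dropped from 3.2 N to about 0, which fits a click. I'll back off, rise and look.

Emit:
carry_out --pt "0 0.005 0 0 1" --pt "-0.001 0.015 0 0 1" --pt "-0.001 0.02 0.01 0 1" --pt "-0.001 0.02 0.04 0 1" --pt "-0.001 0.02 0.07 0 1" --pt "0 0 0.1 0 1" --pt "0.003 -0.03 0.12 0 1" --pt "0.005 -0.07 0.12 0 1" --pt "0.006 -0.11 0.12 0 1" --pt "0.008 -0.15 0.12 0 1" --pt "0.01 -0.19 0.12 0 1" --pt "0.012 -0.22 0.12 0 1" --pt "0.013 -0.25 0.12 0 1" --pt "0.013 -0.28 0.12 0 1" --pt "0.013 -0.28 0.12 0 1"

```text
time_s: 8.9
tool_pos: [0.4707, -0.2018, 0.3243]
tool_rot: [-180.0, -0.1, -85.7]
force: [0.2, 0.1, -0.0]
grip_width: -0.0
```

Run:
```python
from h import *
p2,d2=snap('top','top4')
o=env.get_obs();print(o['tool_pos'],o['force'],o['time_s'])
b=cv2.resize(cv2.imread('pics/top4.png')[185:255,225:400],None,fx=4.5,fy=4.5,interpolation=cv2.INTER_CUBIC); 
cv2.imwrite('pics/t4.png',b)
```

```text
[ 0.47110793 -0.1991879   0.32428735] [-0.60779016  0.86870086 -0.1408351 ] 8.95
```

View pics/t4.png

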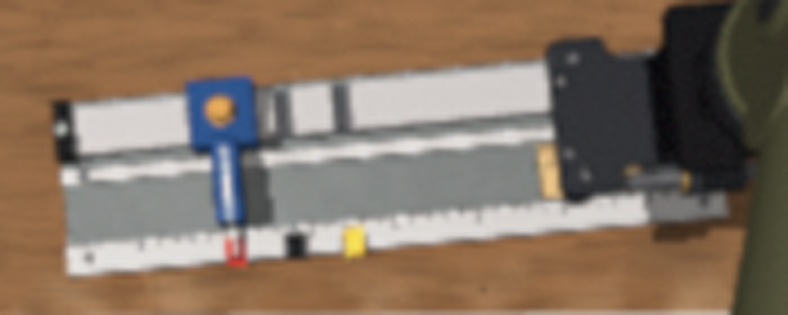

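The pointer, at crop (235,240), sits centred on the red tab, so the stop is seated. The finger now goes down behind the lock's right end.

Emit:
carry_out --pt "0.002 -0.015 0 0.3 1" --pt "0.002 -0.015 -0.02 0.3 1" --pt "0.002 -0.015 -0.045 0.3 1" --pt "0.002 -0.015 -0.07 0.3 1" --pt "0.002 -0.015 -0.09 0.3 1" --pt "0.002 -0.015 -0.105 0.3 1" --pt "0.002 -0.015 -0.115 0.3 1" --pt "0.002 -0.015 -0.122 0.3 1" --pt "0.002 -0.015 -0.128 0.3 1" --pt "0.002 -0.015 -0.131 0.3 1" --pt "0.002 -0.015 -0.131 0.3 1" --pt "0.002 -0.015 -0.131 0.3 1"

```text
time_s: 10.15
tool_pos: [0.4735, -0.2128, 0.1932]
tool_rot: [-180.0, -0.0, -85.0]
force: [0.1, 0.0, -0.9]
grip_width: 0.0003
```

Run:
```python
from h import *
snap('side','side5')
o=env.get_obs();print(o['tool_pos'],o['tool_rot'],o['force'],o['time_s'])
cv2.imwrite('pics/s5.png',cv2.resize(cv2.imread('pics/side5.png')[170:250,200:400],None,fx=4,fy=4,interpolation=cv2.INTER_CUBIC))
```

```text
[ 0.47346793 -0.21277449  0.19327142] [-1.79961414e+02 -3.74718252e-02 -8.50282059e+01] [0.92447891 0.34880182 0.45599359] 10.2
```

View pics/s5.png

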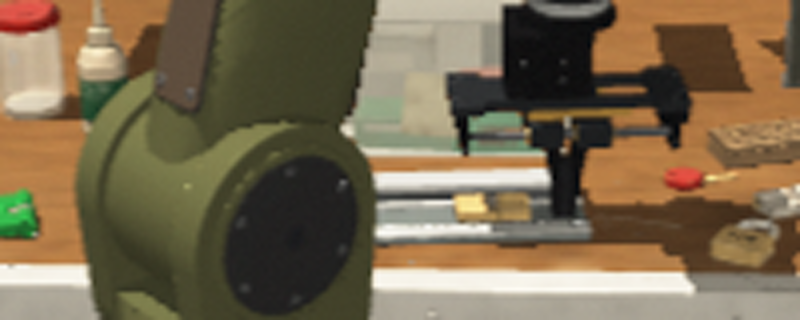

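The finger, at crop (565,190), stands in the bed just right of the lock. Now I'll push.

Emit:
carry_out --pt "0 0.003 0 -0.3 1" --pt "-0.0005 0.006 0 -0.3 1" --pt "-0.001 0.009 0 -0.3 1" --pt "-0.001 0.012 0 -0.3 1" --pt "-0.001 0.016 0 -0.3 1" --pt "-0.0015 0.021 0 -0.3 1" --pt "-0.002 0.026 0 -0.3 1" --pt "-0.0025 0.031 0 -0.3 1" --pt "-0.003 0.036 0 -0.3 1" --pt "-0.0035 0.041 0 -0.3 1" --pt "-0.0035 0.046 0 -0.3 1" --pt "-0.004 0.051 0 -0.3 1" --pt "-0.0045 0.056 0 -0.3 1" --pt "-0.005 0.061 0 -0.3 1" --pt "-0.0055 0.066 0 -0.3 1" --pt "-0.0055 0.071 0 -0.3 1" --pt "-0.006 0.076 0 -0.3 1" --pt "-0.0065 0.08 0 -0.3 1" --pt "-0.0065 0.083 0 -0.3 1" --pt "-0.0065 0.083 0 -0.3 1"

```text
time_s: 12.2
tool_pos: [0.4667, -0.129, 0.1928]
tool_rot: [180.0, 0.0, -85.3]
force: [0.1, -0.2, 0.4]
grip_width: 0.0007
```

```bash
cat > look.py <<'E'
import sys
from h import *
t=sys.argv[1]
snap('top',t)
o=env.get_obs();print(o['tool_pos'],o['tool_rot'],o['force'],o['time_s'])
cv2.imwrite(f'pics/c{t}.png',cv2.resize(cv2.imread(f'pics/{t}.png')[185:255,225:400],None,fx=4.5,fy=4.5,interpolation=cv2.INTER_CUBIC))
E
python3 look.py top6
```

```text
[ 0.46668407 -0.1291727   0.19270504] [ 1.79985233e+02  2.69405534e-02 -8.52987637e+01] [-0.12745498 -0.19738922 -0.03928323] 12.25
```

View pics/ctop6.png

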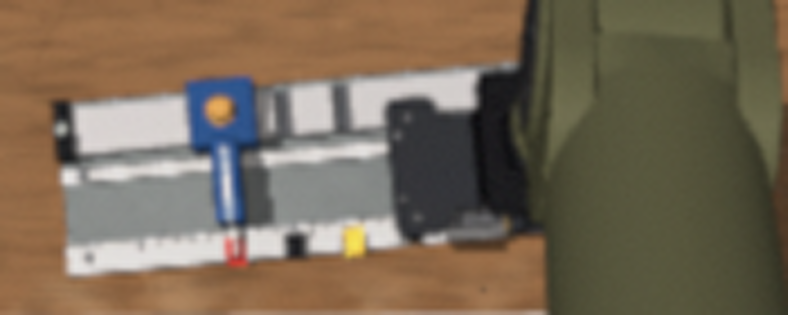

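Emit:
carry_out --pt "0 0.003 0 0 1" --pt "-0.0005 0.008 0 0 1" --pt "-0.001 0.013 0 0 1" --pt "-0.0015 0.018 0 0 1" --pt "-0.002 0.023 0 0 1" --pt "-0.002 0.028 0 0 1" --pt "-0.0025 0.033 0 0 1" --pt "-0.003 0.038 0 0 1" --pt "-0.0035 0.043 0 0 1" --pt "-0.004 0.048 0 0 1" --pt "-0.004 0.053 0 0 1" --pt "-0.0045 0.058 0 0 1" --pt "-0.005 0.063 0 0 1" --pt "-0.0055 0.068 0 0 1" --pt "-0.006 0.073 0 0 1" --pt "-0.006 0.077 0 0 1" --pt "-0.0065 0.081 0 0 1" --pt "-0.0065 0.084 0 0 1" --pt "-0.007 0.086 0 0 1" --pt "-0.007 0.086 0 0 1"

```text
time_s: 14.25
tool_pos: [0.4597, -0.0432, 0.1928]
tool_rot: [180.0, 0.0, -85.3]
force: [-0.5, -0.0, -0.6]
grip_width: 0.0005
```

```bash
python3 look.py top7
python3 - <<'E'
from h import *
snap('side','side7')
cv2.imwrite('pics/s7.png',cv2.resize(cv2.imread('pics/side7.png')[170:250,200:400],None,fx=4,fy=4,interpolation=cv2.INTER_CUBIC))
E
```

```text
[ 0.45973835 -0.04339549  0.19280803] [ 1.79999330e+02  1.26173737e-02 -8.53127584e+01] [0.31854034 0.36171297 0.24761523] 14.3
```

View pics/ctop7.png

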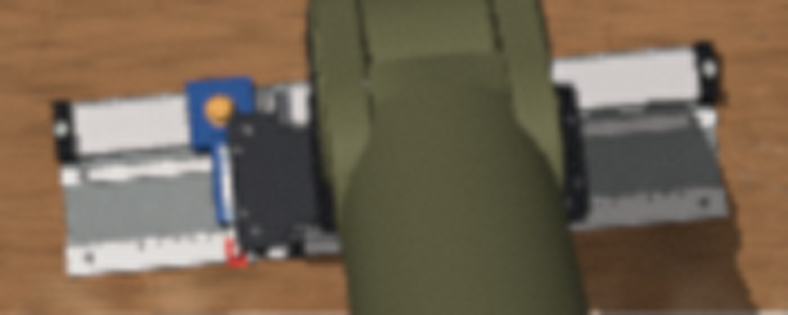

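View pics/s7.png

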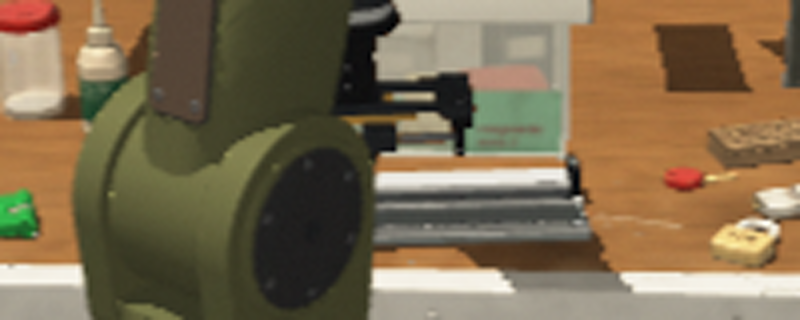

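Emit:
carry_out --pt "0 0.002 0 0 1" --pt "-0.0005 0.004 0 0 1" --pt "-0.0005 0.006 0 0 1" --pt "-0.0005 0.008 0 0 1" --pt "-0.001 0.0095 0 0 1" --pt "-0.001 0.0105 0 0 1" --pt "-0.001 0.0105 0 0 1"

```text
time_s: 15.05
tool_pos: [0.4587, -0.0329, 0.1928]
tool_rot: [180.0, 0.0, -85.3]
force: [0.3, -0.4, -0.5]
grip_width: 0.0004
```

Emit:
carry_out --pt "0 0.0005 0 0 1" --pt "0 0.001 0 0 1" --pt "0 0.001 0 0 1"

```text
time_s: 15.35
tool_pos: [0.4587, -0.0322, 0.1928]
tool_rot: [180.0, -0.0, -85.3]
force: [-0.2, -0.2, -0.6]
grip_width: 0.0001
```

Emit:
carry_out --pt "0 0.0005 0 0 1" --pt "0 0.001 0 0 1" --pt "0 0.001 0 0 1"

```text
time_s: 15.65
tool_pos: [0.4587, -0.0311, 0.1928]
tool_rot: [-180.0, -0.0, -85.3]
force: [-0.2, -0.7, -0.2]
grip_width: 0.001
```

Emit:
carry_out --pt "0 0.0005 0 0 1" --pt "0 0.001 0 0 1" --pt "0 0.001 0 0 1"

```text
time_s: 15.95
tool_pos: [0.4587, -0.03, 0.1928]
tool_rot: [-180.0, 0.0, -85.3]
force: [0.3, -0.6, -1.5]
grip_width: 0.0003
```

Emit:
carry_out --pt "0 0.0005 0 0 1" --pt "0 0.001 0 0 1" --pt "0 0.001 0 0 1"

```text
time_s: 16.25
tool_pos: [0.4588, -0.0291, 0.1928]
tool_rot: [-180.0, 0.0, -85.3]
force: [-0.3, -0.1, 0.4]
grip_width: 0.0006
```

Emit:
carry_out --pt "0 0.0005 0 0 1" --pt "0 0.001 0 0 1" --pt "0 0.001 0 0 1"

```text
time_s: 16.55
tool_pos: [0.4587, -0.028, 0.1928]
tool_rot: [180.0, -0.0, -85.3]
force: [-0.1, -1.0, 0.1]
grip_width: 0.0003
```

Emit:
carry_out --pt "0 0.0005 0 0 1" --pt "0 0.001 0 0 1" --pt "0 0.001 0 0 1"

```text
time_s: 16.85
tool_pos: [0.4587, -0.027, 0.1928]
tool_rot: [180.0, -0.0, -85.3]
force: [0.1, -0.8, -0.1]
grip_width: 0.0005
```

The TCP has reached the expected end without contact showing clearly in the force. I'll back off and look before pushing further.

Emit:
carry_out --pt "0 -0.004 0 0 1" --pt "0.001 -0.012 0 0 1" --pt "0.001 -0.015 0.02 0 1" --pt "0.001 -0.015 0.05 0 1" --pt "0.001 -0.015 0.08 0 1" --pt "0.003 -0.045 0.1 0 1" --pt "0.006 -0.085 0.1 0 1" --pt "0.01 -0.125 0.1 0 1" --pt "0.013 -0.165 0.1 0 1" --pt "0.014 -0.205 0.1 0 1" --pt "0.014 -0.225 0.1 0 1" --pt "0.014 -0.225 0.1 0 1"

```text
time_s: 18.05
tool_pos: [0.4718, -0.2558, 0.2924]
tool_rot: [180.0, -0.0, -85.7]
force: [0.1, 0.2, -0.2]
grip_width: 0.0003
```

```bash
python3 look.py top8
python3 - <<'E'
from meas import *
p=np.load('top8.npz')['p'];r,a=run(p)
for k in r:print(k,r[k].round(4))
E
```

```text
[ 0.47233702 -0.25310424  0.29240003] [ 1.79973088e+02  7.00204655e-02 -8.54767301e+01] [ 0.22840273  0.6674916  -0.47080847] 18.1
red 8 275 279 242 243
yel 23 301 305 236 241
lock 250 281 304 221 233
stop 163 267 281 203 233
red [0.416  0.0531 0.015 ]
yel [ 0.426  -0.0163  0.015 ]
lock [0.4559 0.0111 0.023 ]
```

View pics/ctop8.png

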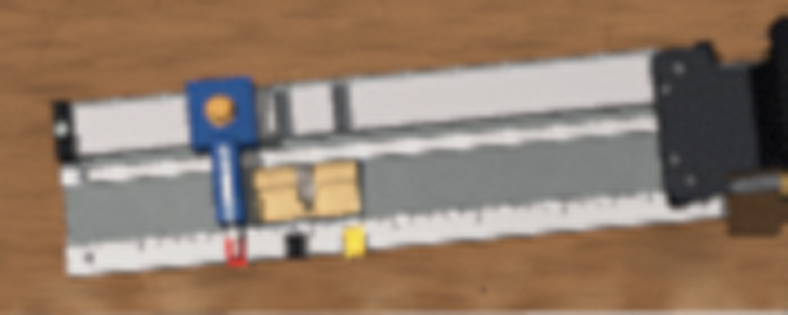

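The lock, at crop (307,190), is about 5–6 mm short of the stop. The stop is still on the red tab. I'll go back and finish the push.

Emit:
carry_out --pt "-0.002 0.04 0 0 1" --pt "-0.005 0.08 0 0 1" --pt "-0.008 0.12 0 0 1" --pt "-0.01 0.155 0 0 1" --pt "-0.0125 0.185 0 0 1" --pt "-0.013 0.205 0 0 1" --pt "-0.013 0.208 0 0 1" --pt "-0.013 0.208 -0.02 0 1" --pt "-0.013 0.208 -0.045 0 1" --pt "-0.013 0.208 -0.065 0 1" --pt "-0.013 0.208 -0.08 0 1" --pt "-0.013 0.208 -0.092 0 1" --pt "-0.013 0.208 -0.1 0 1" --pt "-0.0135 0.212 -0.1 0 1" --pt "-0.0135 0.216 -0.1 0 1" --pt "-0.014 0.22 -0.1 0 1" --pt "-0.014 0.223 -0.1 0 1" --pt "-0.014 0.225 -0.1 0 1" --pt "-0.014 0.227 -0.1 0 1" --pt "-0.014 0.227 -0.1 0 1"

```text
time_s: 20.1
tool_pos: [0.4589, -0.0252, 0.1931]
tool_rot: [-180.0, -0.0, -85.3]
force: [0.7, -0.3, 0.9]
grip_width: 0.0004
```

Emit:
carry_out --pt "0 0.0005 0 0 1" --pt "0 0.001 0 0 1" --pt "0 0.001 0 0 1"

```text
time_s: 20.4
tool_pos: [0.4588, -0.0243, 0.1928]
tool_rot: [-180.0, -0.0, -85.3]
force: [0.9, -1.7, 1.5]
grip_width: 0.0005
```

Emit:
carry_out --pt "0 0.0005 0 0 1" --pt "0 0.001 0 0 1" --pt "0 0.001 0 0 1"

```text
time_s: 20.7
tool_pos: [0.4587, -0.0231, 0.1928]
tool_rot: [180.0, -0.0, -85.3]
force: [0.3, -1.1, -0.0]
grip_width: 0.0005
```

Emit:
carry_out --pt "0 0.0005 0 0 1" --pt "0 0.0005 0 0 1" --pt "0 0.001 0 0 1" --pt "0 0.001 0 0 1"

```text
time_s: 21.1
tool_pos: [0.4587, -0.0221, 0.1928]
tool_rot: [180.0, 0.0, -85.3]
force: [0.3, -0.6, 1.8]
grip_width: 0.0005
```

Emit:
carry_out --pt "0 0.0005 0 0 1" --pt "0 0.0005 0 0 1" --pt "0 0.001 0 0 1" --pt "0 0.001 0 0 1"

```text
time_s: 21.5
tool_pos: [0.4587, -0.021, 0.1928]
tool_rot: [180.0, 0.0, -85.3]
force: [-0.1, -1.4, 1.3]
grip_width: 0.0004
```

Emit:
carry_out --pt "0 0.0005 0 0 1" --pt "0 0.0005 0 0 1" --pt "0 0.0005 0 0 1"

```text
time_s: 21.8
tool_pos: [0.4587, -0.0205, 0.1927]
tool_rot: [180.0, 0.0, -85.3]
force: [-0.8, -1.6, -0.7]
grip_width: 0.0007
```

Emit:
carry_out --pt "0 0.0005 0 0 1" --pt "0 0.0005 0 0 1" --pt "0 0.0005 0 0 1"

```text
time_s: 22.1
tool_pos: [0.4587, -0.0201, 0.1928]
tool_rot: [180.0, -0.0, -85.3]
force: [-0.1, -1.1, 0.2]
grip_width: 0.0003
```

Emit:
carry_out --pt "0 -0.004 0 0 1" --pt "0.001 -0.012 0 0 1" --pt "0.001 -0.016 0.02 0 1" --pt "0.001 -0.016 0.05 0 1" --pt "0.001 -0.016 0.08 0 1" --pt "0.003 -0.045 0.1 0 1" --pt "0.006 -0.085 0.1 0 1" --pt "0.01 -0.125 0.1 0 1" --pt "0.013 -0.165 0.1 0 1" --pt "0.014 -0.205 0.1 0 1" --pt "0.014 -0.225 0.1 0 1" --pt "0.014 -0.225 0.1 0 1"

```text
time_s: 23.3
tool_pos: [0.4719, -0.2487, 0.2924]
tool_rot: [180.0, -0.0, -85.7]
force: [-0.0, 0.8, 0.5]
grip_width: 0.0003
```

```bash
python3 look.py top9
python3 - <<'E'
from meas import *
for t in('top4','top8','top9'):
    p=np.load(t+'.npz')['p'];r,a=run(p)
    print(r['lock'].round(4),ray('top',a[0],a[1],.045).round(4))
    l=r['lock'];print('lock gy',(l[0]-.46)*-.0802+(l[1]+.039)*.9968)
E
```

```text
[ 0.47234725 -0.24604471  0.29238146] [ 1.79974505e+02  7.44124219e-02 -8.54747530e+01] [-0.07487915  0.60570631  0.53722795] 23.35
red 8 275 279 242 243
yel 24 301 305 236 241
lock 57 344 349 217 228
stop 164 267 281 203 233
[ 0.4666 -0.1304  0.023 ] [0.4925 0.0577 0.045 ]
lock gy -0.09164631543396842
red 8 275 279 242 243
yel 23 301 305 236 241
lock 250 281 304 221 233
stop 163 267 281 203 233
[0.4559 0.0111 0.023 ] [0.4925 0.0577 0.045 ]
lock gy 0.050235211131343244
red 8 275 279 242 243
yel 23 301 305 236 241
lock 241 279 302 221 233
stop 155 267 281 203 228
[0.4555 0.0163 0.023 ] [0.495  0.0582 0.045 ]
lock gy 0.05551145875996088
```

View pics/ctop9.png

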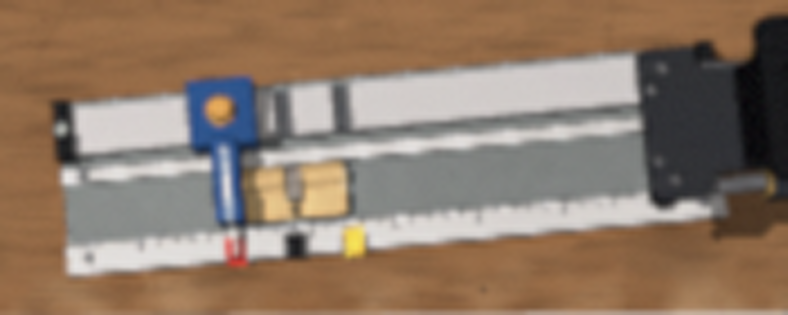

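The lock looks to be about 1 mm or less from the paddle, which is within measuring error. I'll go back once more and creep until the force confirms contact.

Emit:
carry_out --pt "-0.002 0.04 0 0 1" --pt "-0.005 0.08 0 0 1" --pt "-0.008 0.12 0 0 1" --pt "-0.01 0.155 0 0 1" --pt "-0.0125 0.185 0 0 1" --pt "-0.013 0.205 0 0 1" --pt "-0.013 0.208 0 0 1" --pt "-0.013 0.208 -0.02 0 1" --pt "-0.013 0.208 -0.045 0 1" --pt "-0.013 0.208 -0.065 0 1" --pt "-0.013 0.208 -0.08 0 1" --pt "-0.013 0.208 -0.092 0 1" --pt "-0.013 0.208 -0.1 0 1" --pt "-0.0135 0.212 -0.1 0 1" --pt "-0.0135 0.216 -0.1 0 1" --pt "-0.014 0.22 -0.1 0 1" --pt "-0.014 0.223 -0.1 0 1" --pt "-0.014 0.225 -0.1 0 1" --pt "-0.014 0.225 -0.1 0 1"

```text
time_s: 25.25
tool_pos: [0.4589, -0.02, 0.1931]
tool_rot: [-180.0, -0.0, -85.3]
force: [-0.6, 0.3, 0.5]
grip_width: 0.0009
```

Emit:
carry_out --pt "0 0.0005 0 0 1" --pt "0 0.0005 0 0 1" --pt "0 0.0005 0 0 1"

```text
time_s: 25.55
tool_pos: [0.4588, -0.0199, 0.1929]
tool_rot: [-180.0, -0.0, -85.3]
force: [0.0, -1.8, 1.8]
grip_width: 0.0007
```

Emit:
carry_out --pt "0 0.0005 0 0 1" --pt "0 0.0005 0 0 1" --pt "0 0.0005 0 0 1"

```text
time_s: 25.85
tool_pos: [0.4588, -0.0197, 0.1929]
tool_rot: [-180.0, -0.0, -85.4]
force: [0.1, -3.2, 0.0]
grip_width: 0.0002
```

Emit:
carry_out --pt "0 0.0003 0 0 1" --pt "0 0.0003 0 0 1" --pt "0 0.0003 0 0 1"

```text
time_s: 26.15
tool_pos: [0.4588, -0.0193, 0.1929]
tool_rot: [-180.0, -0.0, -85.3]
force: [0.2, -4.7, 1.7]
grip_width: 0.0005
```

The force has risen to 4.7 N with only 0.4 mm of advance, so the lock is against the seated stop. I'll withdraw and check.

Emit:
carry_out --pt "0 -0.002 0 0 1" --pt "0 -0.005 0 0 1" --pt "0.001 -0.012 0 0 1" --pt "0.001 -0.016 0.02 0 1" --pt "0.001 -0.016 0.05 0 1" --pt "0.001 -0.016 0.08 0 1" --pt "0.003 -0.045 0.12 0 1" --pt "0.006 -0.085 0.15 0 1" --pt "0.01 -0.125 0.15 0 1" --pt "0.013 -0.165 0.15 0 1" --pt "0.014 -0.205 0.15 0 1" --pt "0.014 -0.245 0.15 0 1" --pt "0.014 -0.265 0.15 0 1" --pt "0.014 -0.265 0.15 0 1" --pt "0.014 -0.265 0.15 0 1"

```text
time_s: 27.65
tool_pos: [0.473, -0.2827, 0.3424]
tool_rot: [180.0, 0.1, -85.3]
force: [-0.1, -0.0, -0.1]
grip_width: 0.0004
```

```bash
python3 look.py top10
python3 - <<'E'
from meas import *
p=np.load('top10.npz')['p'];r,a=run(p)
l=r['lock'];print('lock',l,'gy',(l[0]-.46)*-.0802+(l[1]+.039)*.9968,'stop',ray('top',a[0],a[1],.045).round(4))
E
```

```text
[ 0.47322011 -0.28194052  0.3425645 ] [ 1.79996932e+02  9.30823939e-02 -8.51929537e+01] [ 0.50532739 -0.3541745  -1.18662113] 27.7
red 9 275 279 241 243
yel 24 301 305 236 241
lock 234 279 301 221 233
stop 165 267 281 203 233
lock [0.45530323 0.01646048 0.023     ] gy 0.05565968852138893 stop [0.4933 0.0583 0.045 ]
```

View pics/ctop10.png

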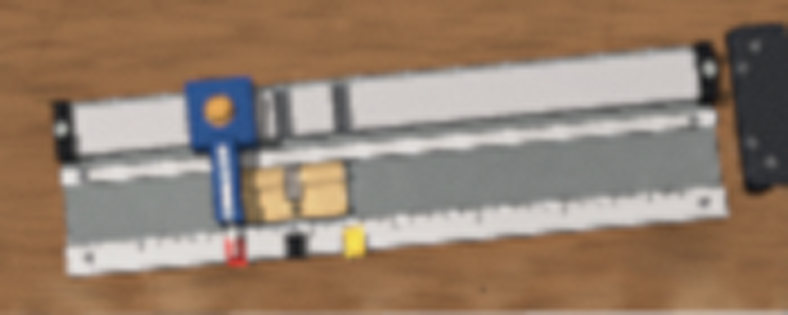

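The stop looks slightly further left, by about half a pixel. I'll measure that shift sub-pixel.

Run:
```python
from h import *
g=lambda t:np.load(t+'.npz')['p']
def blue(t):
    p=g(t).astype(float)[198:240,258:290]; w=np.clip(p[...,2]-p[...,0]-15,0,None)
    w[19:]=0
    yy,xx=np.mgrid[198:240,258:290]; return (xx*w).sum()/w.sum(),(yy*w).sum()/w.sum()
def redc(t):
    p=g(t).astype(float)[236:246,270:285]; w=np.clip(p[...,0]-p[...,1]-30,0,None);yy,xx=np.mgrid[236:246,270:285];return (xx*w).sum()/w.sum(),(yy*w).sum()/w.sum()
for t in('top4','top6','top8','top9','top10'):
    b=blue(t);r=redc(t);print(t,np.round(b,2),ray('top',*b,.044).round(4)[:2],'red',np.round(r,2),ray('top',*r,.015).round(4)[:2])
# initial blue for scale
p=g('top0').astype(float)[198:240,238:272]; w=np.clip(p[...,2]-p[...,0]-15,0,None);w[21:]=0
yy,xx=np.mgrid[198:240,238:272];b=(xx*w).sum()/w.sum(),(yy*w).sum()/w.sum();print('top0',b,ray('top',*b,.044)[:2])
# fine crop
for t in('top4','top10'):
    cv2.imwrite(f'pics/z{t}.png',cv2.resize(cv2.imread(f'pics/{t}.png')[198:248,255:310],None,fx=12,fy=12,interpolation=cv2.INTER_CUBIC))
cv2.imwrite('pics/zz.png',np.hstack([cv2.imread('pics/ztop4.png')[:,:390],cv2.imread('pics/ztop10.png')[:,:390]]))
```

```text
top4 [273.97 209.61] [0.4999 0.0594] red [277.02 241.87] [0.4181 0.0532]
top6 [273.97 209.61] [0.4999 0.0594] red [277.02 241.87] [0.4181 0.0533]
top8 [273.98 209.61] [0.4999 0.0594] red [277.04 241.85] [0.4181 0.0532]
top9 [273.97 209.61] [0.4999 0.0594] red [277.03 241.86] [0.4181 0.0532]
top10 [273.79 209.56] [0.5001 0.0599] red [277.1  241.86] [0.4181 0.053 ]
top0 (np.float64(254.07102080309627), np.float64(211.47285921625544)) [0.49557303 0.11145381]
```

View pics/zz.png

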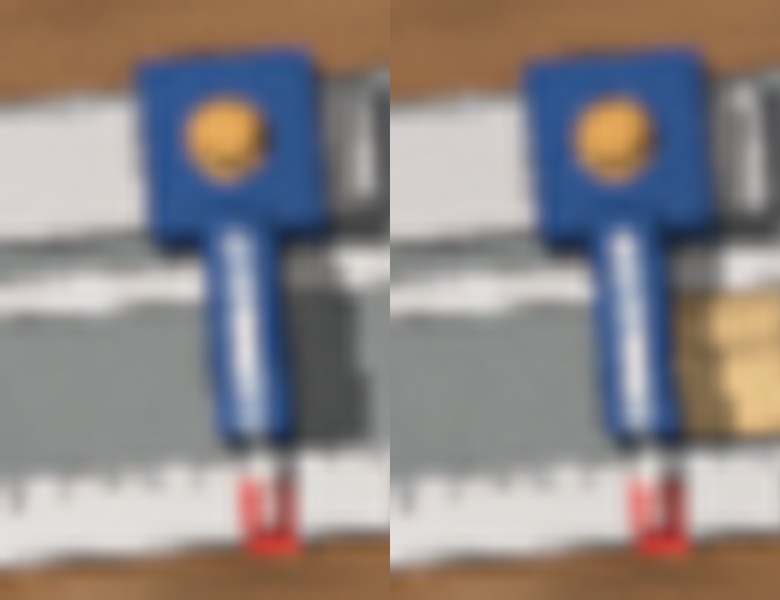

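The stop gave only about 0.5 mm under the 4.7 N push. It is still in the red notch, and the movement confirms contact. The arm is clear, so I'm handing in.

Run:
```python
from cell import env
print(env.get_obs()['time_s'],env.sign_off())
```

```text
the job is handed in; nothing more can be done
27.7 None
```

I pushed the blue stop into the notch at the red tab, then pushed the brass lock cylinder along the bed until its end rested against the stop. I handed the job in at 27.7 s; it reports no verdict.

- **Stop:** the push force dropped from 3.2 N to 0.3 N at the click, and the white pointer stood over the red tab in the image. In the last picture the stop had shifted about 0.5 mm left under the final push, well inside the 3 mm limit.
- **Lock:** I looked twice along the way; the first picture showed it about 5–6 mm short, so I went back and pushed further. Contact shows in the force, which rose to 4.7 N (about 10 N would unseat the stop) while the finger advanced less than 1 mm. The last image puts the lock's centre about 39.4 mm from the red notch, against 39 mm expected when touching.
- **Disagreement:** the finger's position first suggested contact about 8 mm too early, because the closed fingers are thinner than I assumed. I trusted the camera and the force instead.
- **Bench and arm:** nothing else was touched, as far as the pictures show, though I did not measure the other objects. The hand ended empty, about 15 cm above the gauge at its right end.

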